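Purge the gas line from three bench control boxes

TASK

Purge the welding gas line with the three grey control boxes, in this order: press down the raised end of the rocker until it has tipped fully over, then push the narrow round plunger fully in so that it stays in, and last press the wide mushroom button all the way down with the fingertips and keep it held; you finish while still holding it down. Only press the controls, each in its turn: do not lift, tip or shove the boxes, and leave the nut, the gas cup and the pipe stub where they are.

Things in the scene. Friction and masses are not known exactly. Their poses are not given: they have to be found in the camera images.
- rocker_box: Grey box, 80 x 72 mm, with a screwed lid, top face 50 mm above the table, 0.9 kg, standing loose on the table; it carries the black rocker switch in the middle of its lid. Origin at the centre of its underside, z up; its x axis runs along the rocker, towards the end to be pressed (the raised end, which bears a thin steel rib); a dark blanked cable gland sticks out 16 mm from its +x side, 21 mm above the table.
- plunger_box: Same grey box with a narrow steel plunger in the middle of its lid (in a flat collar, 36 mm across and 4 mm high). Origin at the centre of its underside, z up.
- mushroom_box: Same grey box with a wide black mushroom button in the middle of its lid (over a flat collar, 38 mm across and 5 mm high). Origin at the centre of its underside, z up.
- rocker_press (a point): Point on the top face of the rocker's raised half, 15 mm out from the rocker's pivot line. Each half of the V-shaped rocker is 27 mm long and 26 mm wide. Switched off, this half rises outwards at 0.4 rad, its outer end about 72 mm above the table; switched fully on it lies level, 62 mm above the table, centred 13 mm from the box's middle on its +x side, and the other half is raised instead. Two 3 mm side cheeks beside the rocker reach 58 mm above the table.
- plunger_top (a point): Centre of the flat top of the plunger, 20 mm in diameter; its top stands about 70 mm above the table when out and 60 mm when fully in.
- mushroom_top (a point): Centre of the top of the mushroom button, 48 mm in diameter, nearly flat; its top stands 73 mm above the table when up and 65 mm when fully down.
- rocker (a joint): Rocker angle in rad: near 0 off, 0.4 fully on (hard stop). Grows as the raised end is pressed down; no spring, it stays where it is left. Takes about 1.5 N at the outer end, 3 N halfway out.
- plunger (a joint): How far the plunger is pushed in, m: near 0 out, 0.010 fully in (hard stop). Takes about 3 N; no spring, it stays where it is left.
- mushroom (a joint): How far the mushroom button is pressed, m: 0 up, 0.008 fully down (hard stop). Spring return: about 1.4 N to start, 5 N fully down; it comes up when released.
- nut: Loose dark steel hexagon nut, 35 x 39 x 19 mm, lying beside the rocker box; leave it alone. Origin at the centre of its underside.
- cup: Loose pinkish ceramic gas cup, 23 mm across and 45 mm tall, standing beside the plunger box; leave it alone. Origin at the centre of its underside.
- coupler: Loose light grey pipe stub, 34 mm in diameter and 80 mm long, lying near the mushroom box; leave it alone. Origin at the centre of its underside.
There are look-alikes about, which are no part of the job. Leave any brown, orange or yellow look-alike of the plunger_box alone.

How it is judged:
By the outcome, as a careful person would: the job done as asked, in the order asked, and still so for the second after the job is handed in, while the arm keeps its last pose, push and grip.
It also fails if it takes over 48 s, if anything falls off the work surface, if the arm or the gripper's body presses on something with over 40 N, if the wrist force passes 120 N, or if a joint passes its speed limit or range.

ROBOT

A 6-joint arm with a two-finger parallel gripper is mounted at the origin on the work surface; the furniture and walls round the work are solid. World frame = base frame: x ahead of the robot, y to its left, z up, the work surface at z = 0. Lengths are in mm, angles in rad, forces in N, time in s.
With the tool pointing down it reaches from about 300 to 950 mm from the base axis. Payload 3.1 kg.
Tool frame: the origin (TCP) lies at the very end of the fingers, on their centre line; the grasp point (between the pads) lies 19 mm behind it; y points along the fingers, x is the direction in which the jaws open and shut, and the axes are right-handed (so a half turn about y gives the same grasp; the last joint's range is limited). The gripper opens to 85 mm and grips with 20 to 120 N. Pads are 22 mm wide; open, the fingers measure 114 mm over their backs; the gripper's body (76 mm by 85 mm) begins 54 mm behind the grasp point. The pads swing forward as they close: fully open they stand 13 mm farther back than shut.
Start: joints at [-1.242, 0.308, 1.634, -0, 1.2, -0.07], TCP at [242.67, -575.972, 231.272] pointing down, gripper open.
Joint ranges: [-3.06, 3.06], [-0.79, 1.96], [0.05, 2.63], [-1.19, 4.34], [0.05, 2.64], [-2.94, 2.94]. Speed limits (rad/s): [2.79, 2.79, 3.14, 3.14, 3.14, 3.14].

INTERFACE

Orientations are given as a unit quaternion [x, y, z, w].
In Python, from plant import robot gives the robot as it stands. The module is installed in compiled form; this text tells all that it offers.
- The arm moves only by the tool carry_out, never from a script. Its argument "series" is a list of rows, each a list of 2 entries, a list of its own where there are three numbers: the shift along the tool's x, y, z in mm, then the turn about the tool's y in degrees. A call has 1 to 20 rows; each row shifts and turns the commanded pose from where the row before left it, along the tool's axes as they then stand; what a row does not reach is not made up. A row lasts 1/12 s, in which the tool goes at most 41.7 mm and 7.16 degrees, less where a joint would pass 70% of its speed; a pose out of reach is approached as far as the arm can. A call with a gripper value outside its range is refused whole. "hand" is the closure, from 0 (fully open) to 1 (shut), set as the call begins (left out, the last holds). The fingers move at their own pace and stop on an object; the grip force is fixed at half the most. Time passes only in rows, so rows that do not move let the fingers close. It gives the time, the measured TCP pose, the force and the opening at its end, in the units of the state.
- robot.observe(): the state, without advancing time (a new reading comes with each control period).
- robot.camera(name): name is "side" or "top"; returns a dict with "frame" (384x512x3 uint8, blue, green, red), "depth" (384x512 float32, mm along the optical axis (not along the pixel's ray), 0 where there is no reading), "fx", "fy", "cx", "cy" (pixels), "k1" (the pictures are not rectified: a ray, as slopes to the right and down, at radius r is drawn at 1 + k1 r^2 times it, then the intrinsics apply), "extrinsics" (4x4, takes a point from camera to world coordinates). Camera axes: x right, y up, looking along -z (the intrinsics and any distortion apply to the point x, -y, -z); pixel columns grow to the right and rows downward; lengths in mm; the calibration is good to about 2 mm. A picture is of the moment at which its call begins.
- robot.sign_off(): hands the job in, once; it reports no verdict.
The state is a dict: "time_s": time; "q": joint angles; "qd": joint speeds; "effort": joint torques, N m; "tool_pos": TCP position; "ee_rot": TCP orientation; "force": force on the tool from outside, world axes, zero at the start; "wrist_torque": the same for the moment, N m; "grip_width": finger opening in mm.
Only numpy, scipy, OpenCV 4.12 (cv2) and the standard library are available. Lean on these libraries where they do the work, as an engineer would, in place of code of your own. Each camera call takes 0.05 s, during which the arm holds its last target.

## Working session

There is one attempt and no reset: what is moved stays moved. The work goes in short steps, Python scripts to look and compute and a tool call to move; the robot and the scene stay as the last step left them, time stands still between calls to the robot, and variables do not carry over. Pictures are saved under pics/ and viewed, and the job is handed in when it is done.

Besides the shell and the picture viewer there is one more tool, called after "Call:" by a JSON object that holds its "fn" and its "kwargs", one argument or row to a line. carry_out: Moves the arm, as the interface text tells. Its arguments: {"type":"object","properties":{"series":{"type":"array","items":{"type":"array"}},"hand":{"type":"number"}},"required":["series"]}

```bash
mkdir -p pics
python3 - <<'E'
from plant import robot
import cv2,numpy as np,pickle
s=robot.observe();print(s)
d={}
for n in("top","side"):
    c=robot.camera(n);d[n]=c
    cv2.imwrite(f"pics/{n}0.png",c["frame"])
    print(n,c["fx"],c["fy"],c["cx"],c["cy"],c["k1"],np.round(c["extrinsics"],3))
pickle.dump(d,open("c0.pkl","wb"))
E
```

```text
{'time_s': 0.0, 'q': array([-1.24172859e+00,  3.09009338e-01,  1.63518300e+00, -1.78658463e-06,
        1.19969941e+00, -6.96904752e-02]), 'qd': array([-0.00011525, -0.00019883,  0.00147554, -0.00214593,  0.00178532,
       -0.00023071]), 'effort': array([-1.84555224e-04, -4.15250552e+01, -2.76665622e+01, -1.86741750e-04,
        1.01913055e-02,  5.11857223e-09]), 'tool_pos': array([ 242.3858644 , -575.1962188 ,  230.04606913]), 'ee_rot': array([-0.58862985,  0.39170867, -0.3904194 ,  0.58962014]), 'force': array([-0.70928825, -0.70587871, -0.72000974]), 'wrist_torque': array([0.0246324 , 0.00209285, 0.02549683]), 'grip_width': 85.62633798598867}
top 409.3728616018393 409.3728616018393 258.4343739533547 190.32591570608346 -0.04717444327544967 [[-1.90000e-02  9.76000e-01 -2.17000e-01  1.59350e+02]
 [-1.00000e+00 -1.80000e-02  6.00000e-03  1.38812e+02]
 [ 2.00000e-03  2.17000e-01  9.76000e-01  1.49133e+03]
 [ 0.00000e+00  0.00000e+00  0.00000e+00  1.00000e+00]]
side 459.1479238075333 459.1479238075333 256.4782783337751 192.82451800722993 -0.15545777393902707 [[-9.020000e-01  1.950000e-01 -3.850000e-01 -1.040420e+02]
 [-4.320000e-01 -3.730000e-01  8.210000e-01  1.371137e+03]
 [ 1.700000e-02  9.070000e-01  4.210000e-01  7.099060e+02]
 [ 0.000000e+00  0.000000e+00  0.000000e+00  1.000000e+00]]
```

View pics/top0.png

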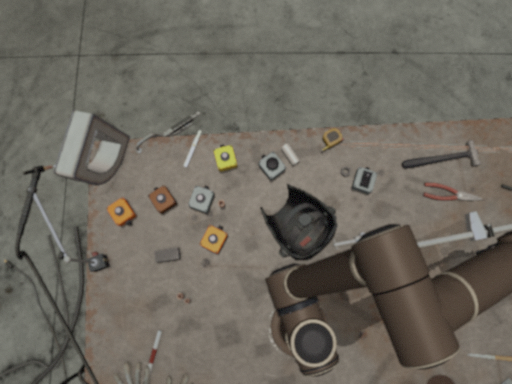

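View pics/side0.png

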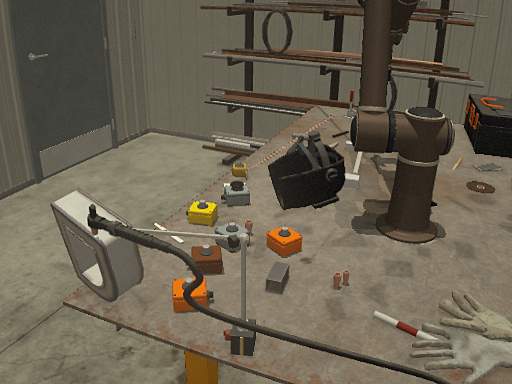

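The top view shows the three grey boxes at about (201,199) for the plunger, with the cup at (222,205); (272,165) for the mushroom, with the stub at (290,153); and (364,180) for the rocker, with the nut at (345,171). A welding helmet stands at (300,222). I'll zoom in and measure.

```bash
cat > h.py <<'E'
import numpy as np,cv2
def ray(c,u,v):
    x=(np.asarray(u,float)-c["cx"])/c["fx"];y=(np.asarray(v,float)-c["cy"])/c["fy"]
    a,b=x.copy(),y.copy()
    for _ in range(20):
        f=1+c["k1"]*(a*a+b*b);a,b=x/f,y/f
    return np.stack([a,-b,-np.ones_like(a)],-1)
def onz(c,u,v,z):
    E=c["extrinsics"];d=ray(c,u,v)@E[:3,:3].T
    t=(z-E[2,3])/d[...,2];return E[:3,3]+t[...,None]*d
def cloud(c):
    v,u=np.mgrid[0:384,0:512];E=c["extrinsics"]
    p=ray(c,u,v)*c["depth"][...,None]
    return p@E[:3,:3].T+E[:3,3]
def proj(c,P):
    E=c["extrinsics"];p=(np.asarray(P,float)-E[:3,3])@E[:3,:3]
    a=p[...,0]/-p[...,2];b=-p[...,1]/-p[...,2];f=1+c["k1"]*(a*a+b*b)
    return np.stack([c["fx"]*a*f+c["cx"],c["fy"]*b*f+c["cy"]],-1)
E
python3 - <<'E'
import pickle,cv2,numpy as np
from h import *
d=pickle.load(open("c0.pkl","rb"));c=d["top"];f=c["frame"]
t=[f[y-25:y+25,x-25:x+25] for x,y in((201,199),(272,165),(364,180))]
cv2.imwrite("pics/crop.png",cv2.resize(np.hstack(t),(780,260),interpolation=cv2.INTER_CUBIC))
P=cloud(c)
for x,y in((201,199),(272,165),(364,180),(300,222),(345,171),(222,205),(290,153)):
    w=P[y-22:y+22,x-22:x+22]
    print(x,y,np.round(P[y,x]),"maxz",np.nanmax(w[...,2]).round())
w=P[180:262,258:340];m=w[...,2]>15
q=w[m];print("helmet",q.min(0),q.max(0))
# top clusters
for x,y in((201,199),(272,165),(364,180)):
    w=P[y-18:y+18,x-18:x+18].reshape(-1,3)
    lid=w[(w[:,2]>40)&(w[:,2]<90)];
    print(len(lid),lid.mean(0).round(1),np.percentile(lid[:,2],[5,25,50,75,95]).round(1))
    r=cv2.minAreaRect(lid[:,:2].astype(np.float32));print(r)
s=d["side"]; g=s["frame"]
cv2.imwrite("pics/scrop.png",cv2.resize(g[160:300,160:360],(800,560),interpolation=cv2.INTER_CUBIC))
E
```

```text
201 199 [448. 334.  67.] maxz 1491.0
272 165 [567.  79.  73.] maxz 1491.0
364 180 [ 508. -251.   65.] maxz 1491.0
300 222 [332.   7. 263.] maxz 1491.0
345 171 [ 560. -200.   -3.] maxz 1491.0
222 205 [429. 262.  44.] maxz 1491.0
290 153 [625.   9.  31.] maxz 1491.0
helmet [ 159.35004461 -153.9018147    15.01776364] [ 525.8512703   138.81185457 1491.3303402 ]
439 [452.7 338.1  51.5] [44.9 48.4 50.6 53.3 65. ]
((448.287353515625, 324.76751708984375), (103.2833251953125, 79.39125061035156), 68.87547302246094)
414 [572.4  79.1  56.7] [44.7 48.8 51.4 68.9 75.6]
((589.9752807617188, 59.13459014892578), (80.99649047851562, 121.77792358398438), 36.42753601074219)
416 [ 511.7 -257.1   54.8] [45.3 49.3 52.5 60.4 69.5]
((514.4120483398438, -260.4620056152344), (71.91901397705078, 81.90106201171875), 70.33910369873047)
```

View pics/crop.png

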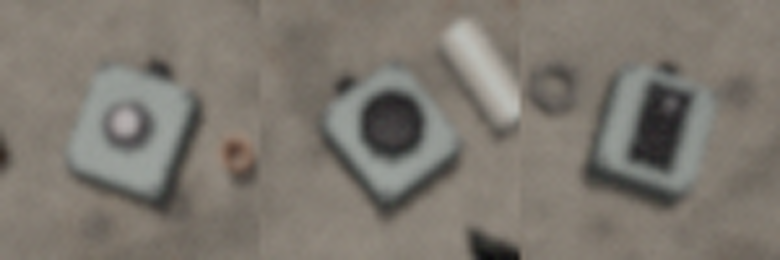

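View pics/scrop.png

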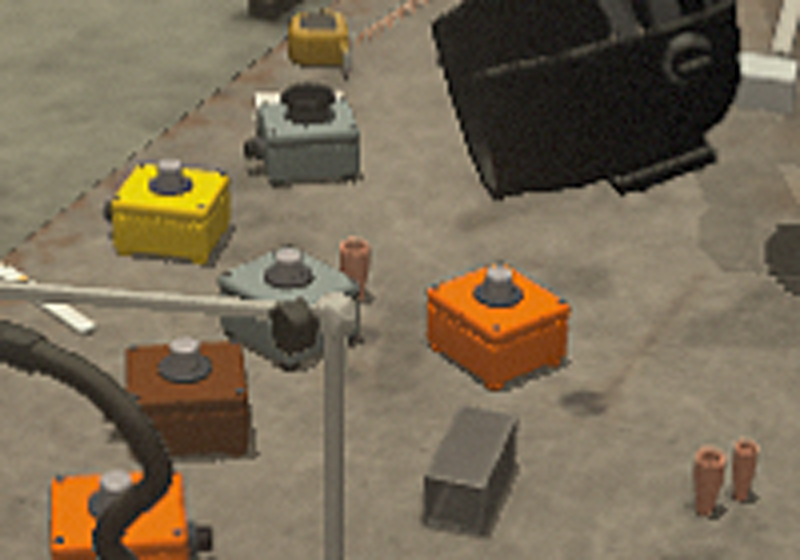

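Run:
```python
import pickle,cv2,numpy as np
from h import *
d=pickle.load(open("c0.pkl","rb"));c=d["top"]
P=cloud(c);v,u=np.mgrid[0:384,0:512]
Z=np.where(c["depth"]>0,P[...,2],-99)
for n,x,y in(("pl",201,199),("mu",272,165),("ro",364,180)):
    sl=(slice(y-20,y+20),slice(x-20,x+20))
    z=Z[sl];m=((z>46)).astype(np.uint8)
    k,l=cv2.connectedComponents(m);m=l==l[20,20]
    U,V=u[sl],v[sl]
    lid=m&(z<53)
    q=onz(c,U[m],V[m],50)
    r=cv2.minAreaRect(q[:,:2].astype(np.float32));print(n,m.sum(),"rect",r, "lidz",np.median(z[lid]))
    hi=m&(z>57); p=P[sl][hi];print(" hi n",hi.sum(),p.mean(0).round(1),np.median(p[:,2]),p[:,2].max())
    if n=="ro":
        for a in np.argwhere(hi): print(tuple(P[sl][tuple(a)].round(0)),c["frame"][sl][tuple(a)],end=" ")
        print()
# bounds of things above 90
H=(c["depth"]>0)&(Z>90)&(P[...,0]>150)
k,l,st,ce=cv2.connectedComponentsWithStats(H.astype(np.uint8))
for i in range(1,k):
    if st[i,4]>15:
        p=P[l==i];print(st[i],p.min(0).round(),p.max(0).round())
s=d["side"]
for n,pp in(("pl",(232,227)),("mu",(237,184))):
    S=cloud(s);print(n,[S[yy,pp[0]].round(0) for yy in range(pp[1]-6,pp[1]+8)])
```

```text
pl 392 rect ((453.9759216308594, 338.7908020019531), (71.27840423583984, 79.0979995727539), 69.5107192993164) lidz 49.82349457195312
 hi n 43 [452.8 338.3  64.7] 65.60341173557254 77.84534533148303
mu 376 rect ((574.49560546875, 79.15159606933594), (79.84115600585938, 71.53006744384766), 36.51738357543945) lidz 49.71241155149687
 hi n 133 [574.8  79.   71.9] 71.9367247103894 80.50459331825732
ro 386 rect ((513.5449829101562, -259.9054260253906), (71.7541275024414, 79.6332015991211), 69.73102569580078) lidz 49.88527358727356
 hi n 127 [ 513.3 -259.6   64.8] 64.65000633291311 76.51619537994657
(np.float64(541.0), np.float64(-257.0), np.float64(66.0)) [68 70 69] (np.float64(538.0), np.float64(-258.0), np.float64(76.0)) [86 87 85] (np.float64(542.0), np.float64(-277.0), np.float64(60.0)) [121 125 122] (np.float64(539.0), np.float64(-252.0), np.float64(59.0)) [86 88 86] (np.float64(539.0), np.float64(-255.0), np.float64(60.0)) [60 60 60] (np.float64(536.0), np.float64(-255.0), np.float64(71.0)) [53 52 51] (np.float64(536.0), np.float64(-260.0), np.float64(69.0)) [55 54 54] (np.float64(536
[... 8557 characters left out ...]
56., 340.,  68.]), array([451., 350.,  71.]), array([451., 350.,  68.]), array([452., 348.,  63.]), array([451., 350.,  61.]), array([451., 350.,  58.]), array([450., 352.,  56.]), array([451., 351.,  52.]), array([448., 357.,  52.]), array([446., 359.,  51.]), array([442., 367.,  52.]), array([440., 370.,  51.])]
mu [array([ 675., -107.,   -1.]), array([669., -96.,  -1.]), array([665., -88.,  -1.]), array([581.,  71.,  73.]), array([577.,  80.,  74.]), array([572.,  89.,  74.]), array([569.,  95.,  74.]), array([568.,  97.,  71.]), array([565., 102.,  69.]), array([565., 103.,  66.]), array([569.,  95.,  58.]), array([565., 102.,  58.]), array([569.,  95.,  51.]), array([566., 101.,  50.])]
```

```bash
cat >> h.py <<'E'
from scipy.spatial.transform import Rotation as R
def plan(s,tgt,az=None):
    """shift in tool axes to world tgt; az = wanted heading (deg) of tool z (mod 180)"""
    M=R.from_quat(s["ee_rot"]).as_matrix()
    hz=np.degrees(np.arctan2(M[1,2],M[0,2]))
    print("t",round(s["time_s"],2),"pos",s["tool_pos"].round(1),"F",s["force"].round(1),"w",round(s["grip_width"],1),"q",s["q"].round(2))
    print("tool axes x",M[:,0].round(3),"y",M[:,1].round(3),"z",M[:,2].round(3),"zhead",hz.round(1))
    if tgt is not None: print("tool shift",(M.T@(np.array(tgt)-s["tool_pos"])).round(1))
    if az is not None:
        dlt=(az-hz+90)%180-90; print("turn about y (deg)",-dlt if M[2,1]<0 else dlt)
E
python3 - <<'E'
from plant import robot
from h import *
a=np.array([513.5,-259.8]);u=np.array([np.cos(np.radians(-20.3)),np.sin(np.radians(-20.3))])
t=a+18*u;print(t)
plan(robot.observe(),[*t,231],-20.3)
E
```

```text
[ 530.38200082 -266.04484173]
t 0.1 pos [ 242.4 -575.3  230.2] F [-0.7  0.  -0.3] w 85.1 q [-1.24  0.31  1.64 -0.    1.2  -0.07]
tool axes x [ 0.388 -0.922 -0.002] y [-0.001  0.002 -1.   ] z [0.922 0.388 0.   ] zhead 22.8
tool shift [-173.1   -0.4  385.4]
turn about y (deg) 43.14932558945951
```

Call:
{"fn": "carry_out", "kwargs": {
  "series": [
    [[-14.4,0,32.1],0],
    [[-14.4,0,32.1],0],
    [[-14.4,0,32.1],0],
    [[-14.4,0,32.1],0],
    [[-14.4,0,32.1],0],
    [[-14.4,0,32.1],0],
    [[-14.4,0,32.1],0],
    [[-14.4,0,32.1],0],
    [[-14.4,0,32.1],0],
    [[-14.4,0,32.1],0],
    [[-14.4,0,32.1],0],
    [[-14.4,0,32.1],0],
    [[0,0,0],6.2],
    [[0,0,0],6.2],
    [[0,0,0],6.2],
    [[0,0,0],6.2],
    [[0,0,0],6.2],
    [[0,0,0],6.2],
    [[0,0,0],6],
    [[0,0,0],0]
  ],
  "hand": 1
}}

```text
time_s: 1.77
tool_pos: [530.2, -266.9, 230.6]
ee_rot: [-0.404, 0.581, -0.58, 0.403]
force: [-0.7, -0.2, 0.6]
grip_width: -0.3
```

Run:
```python
from plant import robot
from h import *
import pickle
d={}
for n in("top","side"):
    c=robot.camera(n);d[n]=c
    cv2.imwrite(f"pics/{n}1.png",c["frame"])
pickle.dump(d,open("c1.pkl","wb"))
plan(robot.observe(),[530.4,-266,85],-20.3)
```

```text
t 1.87 pos [ 530.2 -267.   230.8] F [-0.2 -0.1 -0.2] w 0.0 q [-0.54  0.25  1.71  0.    1.18  1.38]
tool axes x [-0.345 -0.939 -0.   ] y [-0.001  0.    -1.   ] z [ 0.939 -0.345 -0.001] zhead -20.2
tool shift [-9.000e-01  1.458e+02 -1.000e-01]
turn about y (deg) 0.10341653120126182
```

View pics/top1.png

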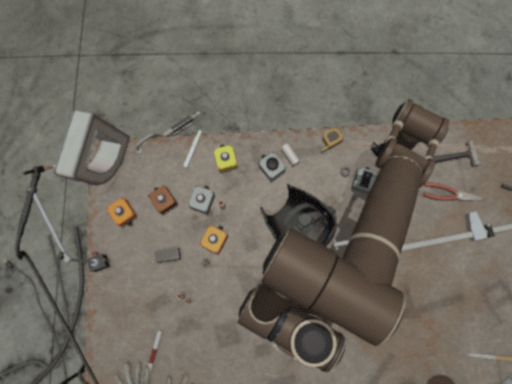

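View pics/side1.png

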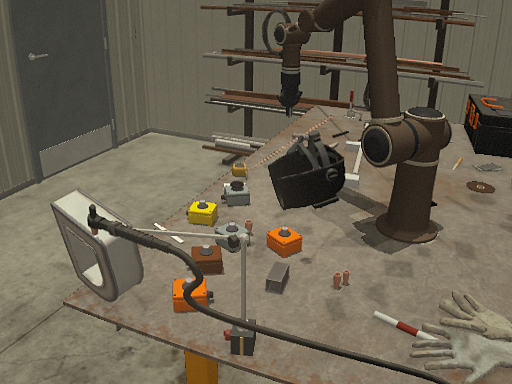

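The gripper is closed at pixel (290,100) in the side view, above the rocker, and the forearm sits high above the helmet. I'll descend next.

Call:
{"fn": "carry_out", "kwargs": {
  "series": [
    [[-0.9,28,0],0],
    [[0,28,0],0],
    [[0,28,0],0],
    [[0,28,0],0],
    [[0,24,0],0],
    [[0,10,0],0],
    [[0,2,0],0],
    [[0,2,0],0],
    [[0,1,0],0],
    [[0,1,0],0],
    [[0,1,0],0],
    [[0,1,0],0],
    [[0,0,0],0]
  ]
}}

```text
time_s: 2.95
tool_pos: [531.2, -266.5, 78.0]
ee_rot: [0.404, -0.58, 0.581, -0.404]
force: [0.2, -0.5, 0.4]
grip_width: 0.0
```

Call:
{"fn": "carry_out", "kwargs": {
  "series": [
    [[0,1.5,0],0],
    [[0,1.5,0],0],
    [[0,1.5,0],0],
    [[0,1.5,0],0],
    [[0,1.5,0],0],
    [[0,1.5,0],0],
    [[0,1,0],0],
    [[0,1,0],0],
    [[0,1,0],0],
    [[0,0,0],0],
    [[0,0,0],0]
  ]
}}

```text
time_s: 3.87
tool_pos: [530.9, -266.5, 65.3]
ee_rot: [0.404, -0.58, 0.581, -0.404]
force: [1.3, 0.2, 2.4]
grip_width: -0.1
```

Run:
```python
from plant import robot
from h import *
plan(robot.observe(),[530.4,-266,62],-20.3)
```

```text
t 3.87 pos [ 530.9 -266.5   65.3] F [1.3 0.2 2.4] w -0.1 q [-0.54  0.45  1.81 -0.    0.88  1.39]
tool axes x [-0.348 -0.938  0.   ] y [ 0. -0. -1.] z [ 0.938 -0.348  0.   ] zhead -20.3
tool shift [-0.3  3.3 -0.7]
turn about y (deg) -0.04704551036348903
```

Contact: the upward force is about 2.4 N. I'll go on to the stop in fine steps.

Call:
{"fn": "carry_out", "kwargs": {
  "series": [
    [[0,0.7,0],0],
    [[0,0.7,0],0],
    [[0,0.7,0],0],
    [[0,0.7,0],0],
    [[0,0,0],0],
    [[0,0,0],0]
  ]
}}

```text
time_s: 4.37
tool_pos: [530.4, -266.1, 62.1]
ee_rot: [-0.404, 0.581, -0.58, 0.404]
force: [0.8, -0.5, 1.7]
grip_width: -0.2
```

Call:
{"fn": "carry_out", "kwargs": {
  "series": [
    [[0,0.5,0],0],
    [[0,0.5,0],0],
    [[0,0,0],0],
    [[0,0,0],0]
  ]
}}

```text
time_s: 4.7
tool_pos: [530.4, -266.1, 62.0]
ee_rot: [-0.404, 0.581, -0.58, 0.404]
force: [-1.1, 0.2, 6.3]
grip_width: 0.1
```

Call:
{"fn": "carry_out", "kwargs": {
  "series": [
    [[0,0.7,0],0],
    [[0,0.7,0],0],
    [[0,0,0],0],
    [[0,0,0],0]
  ]
}}

```text
time_s: 5.03
tool_pos: [530.5, -266.1, 61.8]
ee_rot: [-0.404, 0.581, -0.58, 0.404]
force: [-3.8, 1.1, 12.8]
grip_width: -0.1
```

The stop is reached: 12.8 N at z = 62. I'll lift, clear the view and check.

Call:
{"fn": "carry_out", "kwargs": {
  "series": [
    [[0,-10,0],0],
    [[0,-30,0],0],
    [[0,-30,0],0],
    [[0,-30,0],0],
    [[0,-30,0],0],
    [[0,-30,0],0],
    [[0,-30,0],0],
    [[0,-30,0],0],
    [[0,-20,0],0],
    [[-31,0,-1],0],
    [[-31,0,-1],0],
    [[-31,0,-1],0],
    [[-31,0,-1],0],
    [[-31,0,-1],0],
    [[-31,0,-1],0],
    [[-31,0,-1],0],
    [[-31,0,-1],0],
    [[-31,0,-1],0],
    [[0,0,0],0]
  ]
}}

```text
time_s: 6.62
tool_pos: [619.4, 3.9, 298.9]
ee_rot: [-0.405, 0.581, -0.578, 0.405]
force: [-0.1, -0.9, -0.3]
grip_width: -0.0
```

Run:
```python
from plant import robot
from h import *
import pickle
c=robot.camera("top");f=c["frame"]
o=pickle.load(open("c0.pkl","rb"))["top"]["frame"]
cv2.imwrite("pics/r2.png",cv2.resize(np.hstack([o[155:205,335:395],f[155:205,335:395]]),(800,333),interpolation=cv2.INTER_CUBIC))
P=cloud(c);a=np.array([513.5,-259.8]);u=np.array([np.cos(np.radians(-20.3)),np.sin(np.radians(-20.3))]);n=np.array([-u[1],u[0]])
s=(P[...,:2]-a)@u;t=(P[...,:2]-a)@n
for k in range(-30,31,6):
    m=(abs(s-k)<3)&(abs(t)<10)&(P[...,2]<90);print(k,m.sum(),np.median(P[m][:,2]).round(1))
pl=[453.4,338.5,85]
plan(robot.observe(),pl,22.8)
```

```text
-30 9 52.6
-24 12 53.8
-18 13 69.2
-12 8 69.2
-6 9 65.9
0 7 65.3
6 7 63.3
12 10 60.9
18 9 62.3
24 7 63.5
30 5 56.3
t 6.67 pos [618.8   1.3 298.9] F [-0.1 -0.2  0. ] w -0.0 q [-0.07  0.25  1.58  0.    1.32  1.85]
tool axes x [-0.344 -0.939  0.   ] y [-0.003  0.001 -1.   ] z [ 0.939 -0.344 -0.003] zhead -20.1
tool shift [-259.9  214.6 -270.5]
turn about y (deg) -42.9059461341422
```

View pics/r2.png

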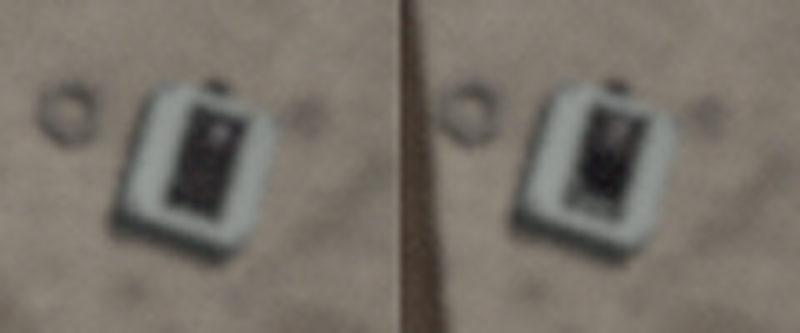

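The comparison pictures (right is after) show the rocker's rib end down and the far half raised at about 69 mm. The pressed half lies level at about 62, and the box and nut haven't moved. Next, the plunger.

Call:
{"fn": "carry_out", "kwargs": {
  "series": [
    [[-28,0,-21],0],
    [[-28,0,-21],0],
    [[-28,0,-21],0],
    [[-28,0,-21],0],
    [[-28,0,-21],0],
    [[-28,0,-21],0],
    [[-18.4,0,-29],0],
    [[-18.4,0,-29],0],
    [[-18.4,0,-29],0],
    [[-18.4,0,-29],0],
    [[-18.4,0,-29],0],
    [[0,0,0],-7],
    [[0,0,0],-7],
    [[0,0,0],-7],
    [[0,0,0],-7],
    [[0,0,0],-7],
    [[0,0,0],-7],
    [[0,0,0],0],
    [[0,0,0],0]
  ]
}}

```text
time_s: 8.25
tool_pos: [455.6, 335.2, 299.5]
ee_rot: [0.585, -0.398, 0.398, -0.584]
force: [-0.1, -0.3, 0.6]
grip_width: 0.0
```

Run:
```python
from plant import robot
from h import *
import pickle
d={}
c=robot.camera("side");cv2.imwrite("pics/side3.png",c["frame"]);cv2.imwrite("pics/side3z.png",cv2.resize(c["frame"][40:340,100:400],(600,600)))
plan(robot.observe(),[453.4,338.5,85],22.8)
```

```text
t 8.3 pos [455.7 335.4 299.6] F [-0.1 -0.1  0.8] w 0.2 q [ 0.56  0.14  1.7  -0.    1.3   1.75]
tool axes x [ 0.365 -0.931  0.001] y [-0.001 -0.001 -1.   ] z [ 0.931  0.365 -0.001] zhead 21.4
tool shift [ -3.8 214.6  -0.7]
turn about y (deg) -1.3664809097595594
```

View pics/side3z.png

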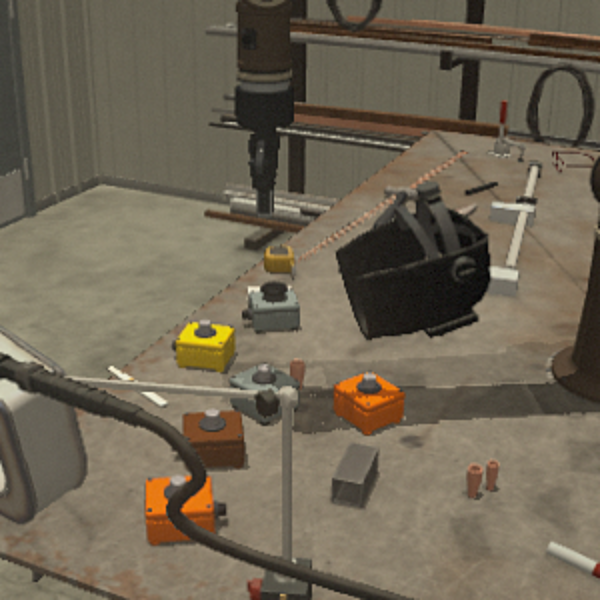

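The side view shows the gripper at (263,200) in the crop, above the plunger box at (265,385). The torch stand is only in front of the camera, so the column is clear. I'll descend.

Call:
{"fn": "carry_out", "kwargs": {
  "series": [
    [[-3.8,25,-0.7],0],
    [[0,30,0],0],
    [[0,30,0],0],
    [[0,30,0],0],
    [[0,30,0],0],
    [[0,30,0],0],
    [[0,25,0],0],
    [[0,14,0],0],
    [[0,4,0],0],
    [[0,2,0],0],
    [[0,2,0],0],
    [[0,2,0],0],
    [[0,1,0],0],
    [[0,1,0],0],
    [[0,0,0],0]
  ]
}}

```text
time_s: 9.55
tool_pos: [454.1, 340.0, 74.8]
ee_rot: [-0.585, 0.397, -0.397, 0.585]
force: [0.3, -0.8, -0.2]
grip_width: 0.1
```

Run:
```python
from plant import robot
from h import *
c=robot.camera("side");cv2.imwrite("pics/side4z.png",cv2.resize(c["frame"][190:260,190:290],(800,560),interpolation=cv2.INTER_CUBIC))
plan(robot.observe(),[453.4,338.5,60])
```

```text
t 9.6 pos [454.  339.9  74.7] F [-0.3  0.2 -0.8] w 0.2 q [0.57 0.4  1.87 0.   0.87 1.76]
tool axes x [ 0.369 -0.929 -0.   ] y [ 0.001  0.001 -1.   ] z [0.929 0.369 0.001] zhead 21.6
tool shift [ 1.1 14.7 -1.1]
```

View pics/side4z.png

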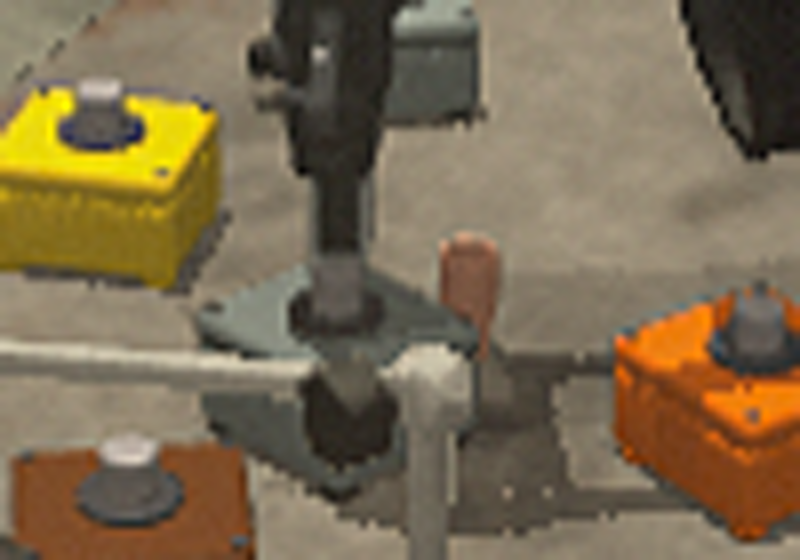

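The fingertip (340,250) sits over the plunger (338,280). Pressing.

Call:
{"fn": "carry_out", "kwargs": {
  "series": [
    [[1.1,1.5,-1.1],0],
    [[0,1.5,0],0],
    [[0,1.5,0],0],
    [[0,1.5,0],0],
    [[0,1.5,0],0],
    [[0,1.5,0],0],
    [[0,1.5,0],0],
    [[0,1.5,0],0],
    [[0,1,0],0],
    [[0,0.7,0],0],
    [[0,0,0],0]
  ]
}}

```text
time_s: 10.52
tool_pos: [453.0, 338.2, 60.1]
ee_rot: [0.585, -0.397, 0.397, -0.585]
force: [-0.1, -0.6, 1.9]
grip_width: -0.2
```

Call:
{"fn": "carry_out", "kwargs": {
  "series": [
    [[0,0.7,0],0],
    [[0,0.7,0],0],
    [[0,0,0],0],
    [[0,0,0],0]
  ]
}}

```text
time_s: 10.85
tool_pos: [453.1, 338.2, 60.0]
ee_rot: [0.585, -0.397, 0.397, -0.585]
force: [-3.0, -1.6, 8.8]
grip_width: -0.0
```

Call:
{"fn": "carry_out", "kwargs": {
  "series": [
    [[0,0.7,0],0],
    [[0,0.5,0],0],
    [[0,0,0],0],
    [[0,0,0],0]
  ]
}}

```text
time_s: 11.18
tool_pos: [453.2, 338.3, 59.9]
ee_rot: [0.585, -0.397, 0.397, -0.585]
force: [-5.8, -3.5, 15.7]
grip_width: 0.2
```

At the stop: the force rises to 15.7 N at z = 59.9. I'll lift and move over to the mushroom.

Call:
{"fn": "carry_out", "kwargs": {
  "series": [
    [[0,-10,0],0],
    [[0,-30,0],0],
    [[0,-30,0],0],
    [[0,-30,0],0],
    [[0,-30,0],0],
    [[0,-30,0],0],
    [[0,-30,0],0],
    [[0,-20,0],0],
    [[28.5,0,1.7],0],
    [[28.5,0,1.7],0],
    [[28.5,0,1.7],0],
    [[28.5,0,1.7],0],
    [[28.5,0,1.7],0],
    [[28.5,0,1.7],0],
    [[28.5,0,1.7],0],
    [[28.5,0,1.7],0],
    [[28.5,0,1.7],0],
    [[28.5,0,1.7],0],
    [[0,0,0],0],
    [[0,0,0],0]
  ]
}}

```text
time_s: 12.85
tool_pos: [574.6, 78.4, 267.5]
ee_rot: [-0.584, 0.398, -0.398, 0.585]
force: [1.0, 0.5, 0.4]
grip_width: 0.1
```

Run:
```python
from plant import robot
from h import *
c=robot.camera("top");s=robot.camera("side")
cv2.imwrite("pics/t5.png",cv2.resize(c["frame"][110:270,160:400],(800,533)))
cv2.imwrite("pics/s5.png",np.hstack([cv2.resize(s["frame"][205:255,205:265],(420,350),interpolation=cv2.INTER_CUBIC),cv2.resize(s["frame"][40:240,180:380],(350,350))]))
for k,C in(("t",c),("s",s)):
    P=cloud(C)
    m=(np.hypot(P[...,0]-453.4,P[...,1]-338.5)<8)&(P[...,2]<90);print(k,m.sum(),np.sort(P[m][:,2])[-8:].round(1),np.median(P[m][:,2]))
plan(robot.observe(),[574.7,79.1,85])
```

```text
t 16 [59.9 60.  60.3 60.7 60.8 62.2 62.3 68.5] 59.82216836103157
s 13 [58.9 58.9 59.3 59.4 60.2 61.2 61.7 61.7] 58.94390395206278
t 12.95 pos [573.8  80.1 267.5] F [-0.3  0.3 -0.3] w -0.0 q [0.06 0.19 1.71 0.   1.25 1.26]
tool axes x [ 0.369 -0.93  -0.001] y [-0.001  0.001 -1.   ] z [ 0.93   0.369 -0.   ] zhead 21.6
tool shift [  1.4 182.5   0.5]
```

View pics/t5.png

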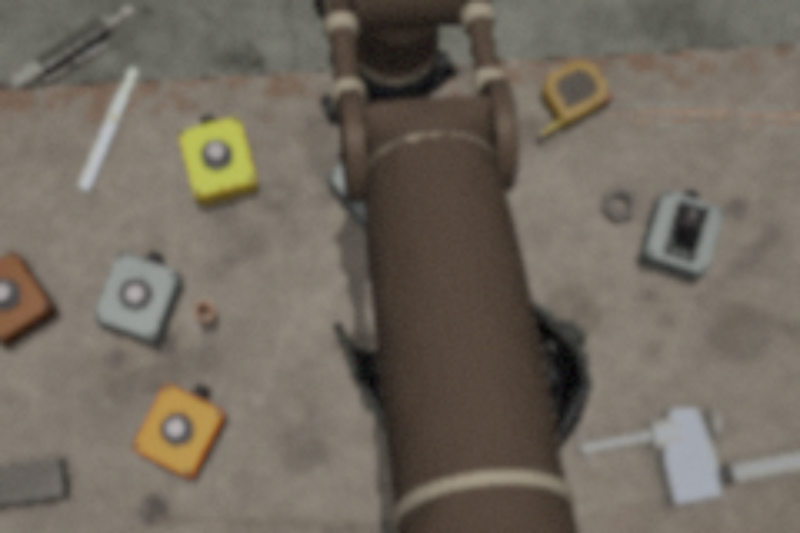

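View pics/s5.png

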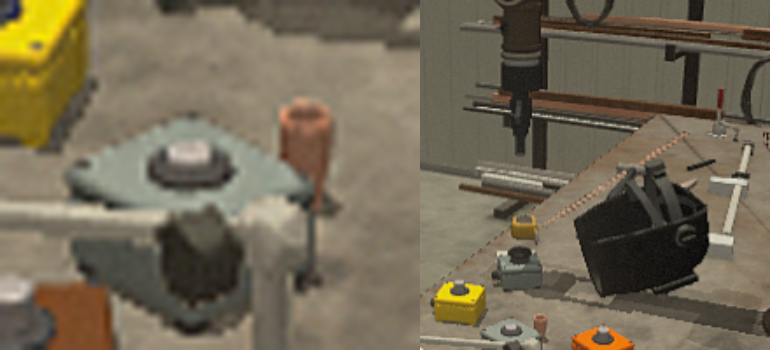

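The plunger stays in, with its top at about 60 mm in both cameras, and the box and cup are in place. Before going down at the mushroom, I'll check forearm clearance over the helmet.

Run:
```python
from plant import robot
from h import *
import pickle
c=robot.camera("top");P=cloud(c);o=cloud(pickle.load(open("c0.pkl","rb"))["top"]);o1=cloud(pickle.load(open("c1.pkl","rb"))["top"])
s=cloud(robot.camera("side"))
for x in range(150,680,40):
    m=(abs(P[...,0]-x)<15)&(P[...,2]<1200)&(abs(P[...,1])<150)&(P[...,2]>300)
    h=(abs(o1[...,0]-x)<15)&(o1[...,2]<300)&(o1[...,2]>20)&(abs(o1[...,1])<130)
    k=(abs(s[...,0]-x)<15)&(abs(s[...,1])<150)&(s[...,2]>300)&(s[...,2]<1200)
    f=lambda a:(a.min().round(),a.max().round()) if a.size else None
    print(x,"arm top",f(P[m][:,2]),f(P[m][:,1]),"helmet",f(o1[h][:,2]),f(o1[h][:,1]),"side arm z",f(s[k][:,2]))
```

```text
150 arm top (np.float64(756.0), np.float64(822.0)) (np.float64(-11.0), np.float64(150.0)) helmet None None side arm z None
190 arm top (np.float64(729.0), np.float64(801.0)) (np.float64(7.0), np.float64(102.0)) helmet None None side arm z (np.float64(682.0), np.float64(685.0))
230 arm top (np.float64(718.0), np.float64(783.0)) (np.float64(10.0), np.float64(105.0)) helmet None None side arm z (np.float64(664.0), np.float64(684.0))
270 arm top (np.float64(691.0), np.float64(765.0)) (np.float64(12.0), np.float64(108.0)) helmet (np.float64(77.0), np.float64(191.0)) (np.float64(-106.0), np.float64(-63.0)) side arm z (np.float64(648.0), np.float64(682.0))
310 arm top (np.float64(680.0), np.float64(748.0)) (np.float64(14.0), np.float64(109.0)) helmet (np.float64(41.0), np.float64(274.0)) (np.float64(-121.0), np.float64(98.0)) side arm z (np.float64(631.0), np.float64(680.0))
350 arm top (np.float64(663.0), np.float64(729.0)) (np.float64(18.0), np.float64(111.0)) helmet (np.float64(20.0), np.float64(274.0)) (np.float64(-119.0), np.float64(114.0)) side arm z (np.float64(613.0), np.float64(679
[... 878 characters left out ...]
loat64(618.0))
550 arm top (np.float64(355.0), np.float64(628.0)) (np.float64(14.0), np.float64(142.0)) helmet (np.float64(22.0), np.float64(80.0)) (np.float64(30.0), np.float64(115.0)) side arm z (np.float64(301.0), np.float64(624.0))
590 arm top (np.float64(323.0), np.float64(628.0)) (np.float64(15.0), np.float64(144.0)) helmet (np.float64(21.0), np.float64(78.0)) (np.float64(-24.0), np.float64(129.0)) side arm z (np.float64(300.0), np.float64(625.0))
630 arm top None None helmet (np.float64(21.0), np.float64(57.0)) (np.float64(-127.0), np.float64(114.0)) side arm z None
670 arm top None None helmet (np.float64(23.0), np.float64(45.0)) (np.float64(-128.0), np.float64(23.0)) side arm z None
```

There's plenty of clearance (the forearm underside will be about 390 mm and the helmet is 275). Descending.

Call:
{"fn": "carry_out", "kwargs": {
  "series": [
    [[1.4,20,0.5],0],
    [[0,28,0],0],
    [[0,30,0],0],
    [[0,30,0],0],
    [[0,30,0],0],
    [[0,25,0],0],
    [[0,15,0],0],
    [[0,6,0],0],
    [[0,3,0],0],
    [[0,2,0],0],
    [[0,1,0],0],
    [[0,0,0],0]
  ]
}}

```text
time_s: 14.05
tool_pos: [576.1, 78.8, 79.1]
ee_rot: [-0.585, 0.396, -0.398, 0.586]
force: [-0.6, 0.3, -0.2]
grip_width: -0.1
```

Run:
```python
from plant import robot
from h import *
c=robot.camera("side");cv2.imwrite("pics/s6.png",cv2.resize(c["frame"][130:230,180:320],(800,571),interpolation=cv2.INTER_CUBIC))
plan(robot.observe(),[574.7,79.1,65])
```

```text
t 14.1 pos [576.2  78.7  79.2] F [ 0.4  0.1 -0.4] w 0.2 q [0.06 0.41 1.84 0.   0.89 1.25]
tool axes x [ 0.369 -0.929  0.001] y [ 0.003  0.    -1.   ] z [0.929 0.369 0.002] zhead 21.7
tool shift [-0.9 14.2 -1.3]
```

View pics/s6.png

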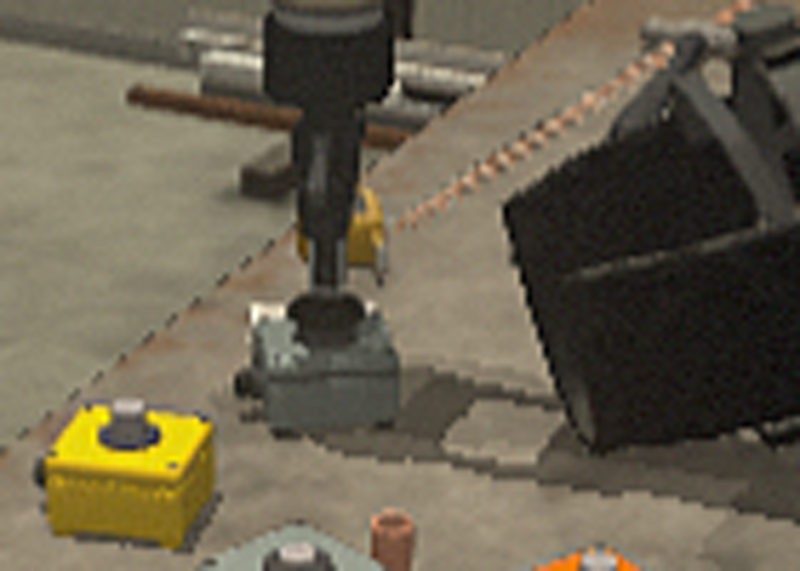

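The fingertip (325,290) is centred over the mushroom and clear of the helmet. Pressing.

Call:
{"fn": "carry_out", "kwargs": {
  "series": [
    [[-0.9,1.5,-1],0],
    [[0,1.5,0],0],
    [[0,1.5,0],0],
    [[0,1.5,0],0],
    [[0,1.5,0],0],
    [[0,1.5,0],0],
    [[0,1.5,0],0],
    [[0,1.5,0],0],
    [[0,1.5,0],0],
    [[0,0.7,0],0],
    [[0,0.7,0],0],
    [[0,0,0],0]
  ]
}}

```text
time_s: 15.1
tool_pos: [574.1, 79.0, 64.9]
ee_rot: [0.585, -0.397, 0.397, -0.585]
force: [-4.9, -0.5, 13.2]
grip_width: 0.2
```

Call:
{"fn": "carry_out", "kwargs": {
  "series": [
    [[0,0.7,0],0],
    [[0,0.6,0],0],
    [[0,0,0],0],
    [[0,0,0],0]
  ]
}}

```text
time_s: 15.43
tool_pos: [574.1, 79.0, 64.7]
ee_rot: [0.585, -0.397, 0.397, -0.585]
force: [-7.0, -0.9, 20.3]
grip_width: -0.3
```

Call:
{"fn": "carry_out", "kwargs": {
  "series": [
    [[0,0,0],0],
    [[0,0,0],0],
    [[0,0,0],0],
    [[0,0,0],0],
    [[0,0,0],0],
    [[0,0,0],0]
  ]
}}

```text
time_s: 15.93
tool_pos: [574.1, 79.0, 64.8]
ee_rot: [0.585, -0.397, 0.397, -0.585]
force: [-7.3, -0.8, 20.9]
grip_width: 0.5
```

Run:
```python
from plant import robot
from h import *
import pickle
c=robot.camera("top");s=robot.camera("side")
cv2.imwrite("pics/t7.png",np.hstack([cv2.resize(c["frame"][110:230,180:400],(400,218)),cv2.resize(s["frame"][130:240,180:380],(400,218),interpolation=cv2.INTER_CUBIC)]))
P=cloud(c)
for n,a in(("pl",(453.4,338.5)),("roPress",(528,-265)),("roFar",(497,-254))):
    m=(np.hypot(P[...,0]-a[0],P[...,1]-a[1])<8)&(P[...,2]<90);print(n,m.sum(),np.median(P[m][:,2]).round(1))
plan(robot.observe(),None)
```

```text
pl 15 59.7
roPress 16 62.6
roFar 19 69.2
t 16.03 pos [574.1  79.   64.8] F [-6.3 -1.  19.6] w -0.2 q [ 0.06  0.43  1.85 -0.    0.86  1.25]
tool axes x [ 0.369 -0.929  0.   ] y [-0. -0. -1.] z [ 0.929  0.369 -0.   ] zhead 21.7
```

View pics/t7.png

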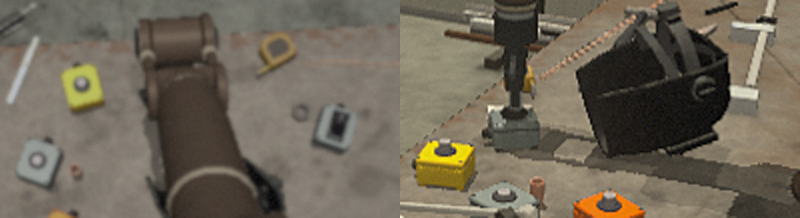

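The picture shows the fingers pressing the mushroom at (512,105), with the rocker at (335,125) and the plunger at (40,160) still switched. The boxes are in place and the force is steady at about 20 N. I'll hand it in.

```bash
python3 -c "
from plant import robot
print(robot.sign_off())"
```

```text
the job is handed in; nothing more can be done
None
```

I pressed the three controls in the order asked, and handed the job in at about 16 s with the closed fingertips still holding the mushroom button down.

| Control | Force at the stop | Last height check |
|---|---|---|
| Rocker | 12.8 N | pressed half 62.6 mm (should be 62), other half raised to about 69 mm |
| Plunger | 15.7 N | top at 59.7 mm (should be 60) after release |
| Mushroom | steady at about 20 N up | fingertips at 64.8 mm (button fully down at 65) |

- **Boxes and loose parts:** In the pictures, the rocker box, plunger box, nut and cup show no shift. The arm hid the mushroom box and the pipe stub from above at the end. In the side view the mushroom box looks in place, but I could not recheck the stub closely.
- **Side force:** While holding the mushroom, the wrist also reads about 7 N sideways. The box did not visibly move, and the fingertip position stayed constant.
- **Failed or conflicting checks:** None.

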